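# Reset the sleeve length stop to the marked hole

### The job

Set the bench length stop for the next batch of sleeves: pull up the black plunger knob so that its lock pin comes out of the tube, slide the blue section along the tube to the hole beside the red index pin, and let the lock pin drop fully home in that hole. The program finishes while the gripper is still holding the knob, with the pin engaged and the section still. Leave the screwdriver, the phone and the oil bottle where they are.

Things in the scene. Friction and masses are not known exactly. Their poses are not given: they have to be found in the camera images.
- length_stop: Fixed bench unit: grey base 118 x 270 x 12 mm with a steel square tube, 30 mm wide, top 54 mm above the table, along this body's y axis at x = 0. Origin on the table under the tube's middle; z up. Five 13 mm holes in the tube's top at y = -80, -40, 0, 40, 80 mm; end blocks 58 mm high from y = -111 and +111 mm outward; a sleeve channel on the +x side. Turned up to 0.35 rad.
- section (a joint): Slide of the blue section (40 mm across the tube, 50 mm long, top 60 mm above the table) along length_stop's +y, m. 0 = middle hole, where it starts locked; range -0.083 to 0.083; each hole has 1.5 mm of play. 2.5 N friction, no spring. Its stop plate reaches over the channel, up to 57 mm above the table.
- plunger (a joint): Lift of the spring plunger on the blue section, m: 0 = 10 mm round-ended lock pin fully home (start), 0.020 = fully pulled. The pin reaches 14 mm into the tube, so the section is free above 0.014; resting between holes it reads about 0.014. The spring pushes down with 4.5 N at 0, 7.5 N at 0.020. Let down within 3 mm of a hole's middle, the pin finds the hole.
- knob (a point): Middle of the black ribbed knob (yellow dot on top) of the plunger: upright cylinder, diameter 26, height 30 mm; 101 mm above the table with the pin home (underside 86, top 116 mm), in line with the tube's middle. It rises with the plunger and travels with the section. Under it a thin stem and a 15 mm boss up to 80 mm; free all round. Grip from above and lift.
- red_index: Fixed upright red index pin, diameter 13 mm, 24 mm high, standing on the base plate 36 mm to the robot's side (-x) of the tube's middle, exactly beside one of the holes at y = -80, -40, 40 or 80 mm of length_stop; which one varies. Flat grey plugs, 4 mm high, stand beside the other three. Origin at its foot; axes parallel to length_stop's.
- screwdriver: Loose yellow-handled screwdriver, 198 x 26 mm, lying behind the length stop; bystander. Origin at the centre of its underside.
- phone: Loose black phone, 152 x 72 x 9 mm, lying to the right of the length stop; bystander. Origin at the centre of its underside.
- oil_dropper: Loose brown oil bottle, 34 mm in diameter, 112 mm high, standing behind the length stop; bystander. Origin at the centre of its underside.

How it is judged:
On the way:
1. the plunger is pulled up until its pin is clear of the tube, the section still by its starting hole (value of joint plunger above 0.0135 m and value of joint section between -0.02 and 0.02 m), for 0.1 s.
At the end, for the whole second after the job is handed in: The lock pin is fully home (plunger within 2 mm of 0) in the hole beside the red index pin (knob within 5 mm of it along the tube), the section is still, and the fingers are still holding the knob (more than 10 N of contact) (value of joint plunger below 0.002 m and y of knob in the frame of red_index between -0.005 and 0.005 m and contact force between the fingers and plunger above 10 N and velocity of joint section between -0.005 and 0.005 m/s); the arm keeps its last pose, push and grip.
It fails at once if the screwdriver was moved more than 30 mm (distance of screwdriver from where it was at the start of the episode above 0.03 m).
It fails at once if the phone was moved more than 30 mm (distance of phone from where it was at the start of the episode above 0.03 m).
It fails at once if the oil bottle was moved more than 30 mm (distance of oil_dropper from where it was at the start of the episode above 0.03 m).
It also fails if it takes over 32 s, if anything falls off the work surface, if the arm or the gripper's body presses on something with over 40 N, if the wrist force passes 120 N, or if a joint passes its speed limit or range.

### The arm

A 7-joint arm with a two-finger parallel gripper is mounted at the origin on a cart in front of the work surface, level with it; the furniture and walls round the work are solid. World frame = base frame: x ahead of the robot, y to its left, z up, the work surface at z = 0. Lengths are in m, angles in rad, forces in N, time in s.
With the tool pointing down it reaches from about 0.4 to 0.85 m from the base axis. Payload 4.5 kg.
Tool frame: the origin (TCP) lies at the very end of the fingers, on their centre line; the grasp point (between the pads) lies 19 mm behind it (bot.grip_depth is the distance from the TCP to the grasp point, in m); z points along the fingers, y is the line along which they close (so a half turn about z gives the same grasp; the last joint's range is limited). The gripper opens to 88 mm and grips with 3 to 60 N. Pads are 18 mm wide; open, the fingers measure 123 mm over their backs; the gripper's body (75 mm by 187 mm) begins 45 mm behind the grasp point.
Start: joints at [0.034, 0.689, -0.195, 1.565, 0.157, 0.902, -0.215], TCP at [0.625, 0, 0.239] pointing down, gripper open.
Joint ranges: [-3.01, 3.01], [-0.46, 2.08], [-1.47, 1.51], [0.13, 2.56], [-1, 4.14], [0.04, 2.09], [-2.66, 2.66]. Speed limits (rad/s): [2.57, 2.57, 3.14, 3.14, 3.14, 3.14, 3.14].

### API

Orientations are given as a unit quaternion [x, y, z, w].
In Python, from workcell import bot, viewer gives the robot as it stands.
- The arm moves only by the tool play_rows, never from a script. Its arguments are lists of equal length, an entry for each row: "gripper": the finger opening in m, from 0 to 0.0881; "travel": the shift along the tool's x, y, z in m, a list of three; "rotation": the turn, a rotation vector about the tool's x, y, z in rad, a list of three. In form: {"gripper": [gripper, ...], "travel": [[tx, ty, tz], ...], "rotation": [[ax, ay, az], ...]}. A call has 1 to 12 rows; each row shifts and turns the commanded pose from where the row before left it, along the tool's axes as they then stand; what a row does not reach is not made up. A row lasts 1/8 s, in which the tool goes at most 62.5 mm and 10.7 degrees, less where a joint would pass 70% of its speed; a pose out of reach is approached as far as the arm can. A call is refused whole if a number of a shift passes 0.0625 or a number of a turn 0.188, either way. A call with a gripper value outside its range is refused whole. The fingers move at their own pace and stop on an object; the grip force is fixed at half the most. Time passes only in rows, so rows that do not move let the fingers close. It gives the time, the measured TCP pose, the force, the opening and the grip force at its end, in the units of the state.
- bot.get_state(): the state, without advancing time (a new reading comes with each control period).
- viewer.camera(name): name is "scene" or "side" or "wrist"; returns (picture, depth): 384x512x3 uint8, red, green, blue; 384x512 float32, m along the optical axis (not along the pixel's ray), 0 where there is no reading.
- viewer.camera_model(name): a dict with "fov_y" (degrees; the focal length in pixels is half the picture's height over the tangent of half this angle, whatever the lens; pixels are square), "cx", "cy" (the principal point, pixels), "view" (4x4, takes a point from world to camera coordinates). Camera axes: x right, y down, z forward; pixel columns grow to the right and rows downward; lengths in m; the calibration is good to about 2 mm. A picture is of the moment at which its call begins: read the wrist's pose just before it. camera_model takes no time and is no camera call; for the wrist camera it gives the pose at the moment of the call.
- bot.close_job(): hands the job in; it is judged then, once.
The state is a dict: "time": time; "qpos": joint angles; "joint_velocities": joint speeds; "joint_efforts": joint torques, N m; "ee_pos": TCP position; "ee_rot": TCP orientation; "ft_force": force on the tool from outside, world axes, zero at the start; "wrist_torque": the same for the moment, N m; "finger_gap": opening from 0.0 (shut) to 1.0 (fully open); "grip_force": force on a finger pad.
Only numpy, scipy, OpenCV 4.12 (cv2) and the standard library are available. Lean on these libraries where they do the work, as an engineer would, in place of code of your own. Each camera call takes 0.05 s, during which the arm holds its last target. There are 200 camera calls.

## Working session

There is one attempt and no reset: what is moved stays moved. The work goes in short steps, Python scripts to look and compute and a tool call to move; the robot and the scene stay as the last step left them, time stands still between calls to the robot, and variables do not carry over. Pictures are saved under pics/ and viewed, at most 10 in all, crops included, and the job is handed in when it is done.

Besides the shell and the picture viewer there is one more tool, called after "Call:" by a JSON object that holds its "op" and its "data", one argument or row to a line. play_rows: Moves the arm, as the interface text tells. Its arguments: {"type":"object","properties":{"gripper":{"type":"array","items":{"type":"number"}},"travel":{"type":"array","items":{"type":"array","items":{"type":"number"}}},"rotation":{"type":"array","items":{"type":"array","items":{"type":"number"}}}},"required":["gripper","travel","rotation"]}

```bash
mkdir -p pics
cat > h.py <<'E'
import numpy as np, cv2
from workcell import bot, viewer
def snap(n):
    m=viewer.camera_model(n); p,d=viewer.camera(n); return p,d,m
def world(m,d):
    h,w=d.shape; f=h/2/np.tan(np.radians(m["fov_y"])/2)
    u,v=np.meshgrid(np.arange(w),np.arange(h))
    P=np.stack([(u-m["cx"])/f*d,(v-m["cy"])/f*d,d,np.ones_like(d)],-1)
    W=(P@np.linalg.inv(np.array(m["view"])).T)[...,:3]; W[d<=0]=np.nan
    return W
E
python3 - <<'E'
from h import *
ims=[]
for n in ["scene","side","wrist"]:
    p,d,m=snap(n); W=world(m,d); np.savez(n,p=p,d=d,W=W); ims.append(p)
    hsv=cv2.cvtColor(p,cv2.COLOR_RGB2HSV); H,S,V=[hsv[...,i].astype(int) for i in range(3)]
    for nm,mk in [("red",((H<6)|(H>174))&(S>150)&(V>70)),("blue",(H>98)&(H<125)&(S>120)&(V>50)),("yel",(H>20)&(H<35)&(S>130)&(V>100))]:
        k,l,st,c=cv2.connectedComponentsWithStats(mk.astype(np.uint8))
        for i in range(1,k):
            if st[i,4]>8: print(n,nm,c[i].round(),st[i,4],np.nanmedian(W[l==i],0).round(3),np.nanmax(W[l==i],0).round(3),np.nanmin(W[l==i],0).round(3))
    print(n,m["fov_y"],m["cx"],m["cy"])
o=np.vstack([np.hstack(ims[:2]),np.hstack([ims[2],0*ims[2]])])
cv2.imwrite("pics/a.png",cv2.resize(o[...,::-1],(800,600)))
print(bot.get_state())
E
```

```text
scene red [108.  31.] 82 [nan nan nan] [nan nan nan] [nan nan nan]
scene red [130.  31.] 21 [nan nan nan] [nan nan nan] [nan nan nan]
scene red [431.  58.] 142 [nan nan nan] [nan nan nan] [nan nan nan]
scene red [423. 144.] 230 [ 0.236 -0.281  0.224] [ 0.254 -0.276  0.241] [ 0.222 -0.309  0.193]
scene red [380. 147.] 30 [ 0.364 -0.571  0.079] [ 0.372 -0.566  0.086] [ 0.357 -0.578  0.067]
scene red [346. 162.] 105 [ 0.456 -0.564  0.012] [ 0.483 -0.521  0.018] [ 0.436 -0.644  0.003]
scene red [259. 249.] 32 [ 0.508 -0.055  0.034] [ 0.513 -0.051  0.039] [ 0.503 -0.061  0.021]
scene red [363. 279.] 197 [ 0.389 -0.764 -0.588] [ 0.396 -0.598 -0.58 ] [ 0.381 -0.956 -0.595]
scene red [207. 349.] 425 [0.441 0.249 0.097] [0.473 0.26  0.115] [0.416 0.237 0.07 ]
scene blue [91. 43.] 397 [ 3.554 -2.507 -0.013] [ 3.597 -2.372  0.207] [ 3.526 -2.669 -0.031]
scene blue [133.  15.] 483 [0.643 0.043 0.481] [0.644 0.049 0.491] [0.643 0.036 0.48 ]
scene blue [213.   4.] 47 [nan nan nan] [nan nan nan] [nan nan nan]
scene blue [421.  40.] 302 [ 0.3   -0.622  0.354] [ 0.309 -0.595  0.458] [ 0.293 -0.664  0
[... 4789 characters left out ...]

        0.90249589, -0.21509531]), 'joint_velocities': array([ 0.00204162, -0.00279666, -0.0011141 , -0.00274065,  0.00103329,
       -0.00049982, -0.00086605]), 'joint_efforts': array([-1.46674727e-03, -5.27863634e+01, -1.26819178e+00, -1.53587687e+01,
       -5.24473807e-02,  3.92338901e-03,  1.12435155e-04]), 'ee_pos': array([ 6.24541656e-01, -1.98882655e-05,  2.38100248e-01]), 'ee_rot': array([ 7.07068105e-01,  7.07145123e-01, -5.20197483e-04, -4.45997066e-04]), 'ft_force': array([-0.49045284, -0.11137682, -0.70132652]), 'wrist_torque': array([-0.04017101,  0.00734591,  0.00984562]), 'grip_force': 0.0, 'finger_gap': 0.9951322297712233}<stdin>:9: RuntimeWarning: All-NaN slice encountered
```

View pics/a.png

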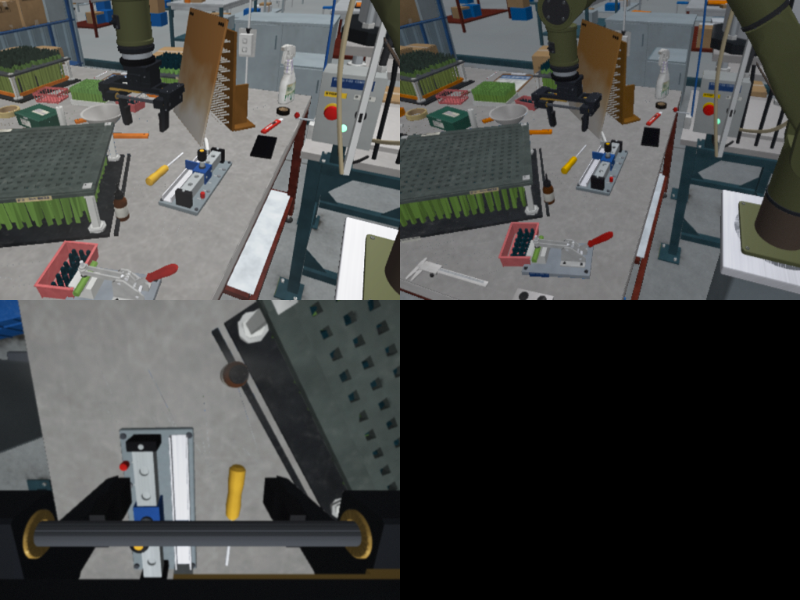

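Run:
```python
from h import *
A=[]
for n in ["scene","side","wrist"]:
    z=np.load(n+".npz"); W=z["W"]; p=z["p"].astype(int)
    # steel tube top
    x,y,zz=W[...,0],W[...,1],W[...,2]
    t=(abs(zz-.055)<.004)&(abs(x-.546)<.06)&(y>-.32)&(y<0)
    print(n,"z54 pts",t.sum())
    # base plate top & length fit
    b=(abs(zz-.012)<.003)&(x>.45)&(x<.66)&(y>-.32)&(y<.05)
    r=cv2.minAreaRect(W[b][:,:2].astype(np.float32)*1000) if b.sum()>20 else None
    print("base",b.sum(),r)
    dk=(zz>.088)&(zz<.125)&(abs(x-.546)<.03)&(abs(y+.138)<.03)
    print("knob",W[dk].min(0).round(3),W[dk].max(0).round(3))
    o=(zz>.1)&(x>.35)&(x<.85)&(y>-.4)&(y<.2)&~((zz>.2)&(abs(x-.625)<.15)&(abs(y)<.13))&~dk
    Q=W[o]; c,k=np.unique((Q[:,:2]/.05).round(),axis=0,return_inverse=True)
    for i,cc in enumerate(c):
        q=Q[k.ravel()==i]
        if len(q)>8: print((cc*.05).round(2),q[:,2].min().round(2),q[:,2].max().round(2),len(q),end="; ")
    print()
```

```text
scene z54 pts 774
base 1154 ((559.34814453125, -160.9190216064453), (116.85009002685547, 317.9963684082031), 0.6912345886230469)
knob [ 0.533 -0.152  0.088] [ 0.558 -0.124  0.12 ]
[ 0.6 -0.4] 0.2 0.39 352; [ 0.6  -0.35] 0.13 0.24 99; [ 0.65 -0.4 ] 0.1 0.27 283; [ 0.65 -0.35] 0.1 0.19 143; [0.65 0.1 ] 0.1 0.11 14; [0.7 0.1] 0.11 0.14 209; [0.7  0.15] 0.1 0.14 607; [0.75 0.  ] 0.12 0.14 82; [0.75 0.05] 0.12 0.14 276; [0.75 0.1 ] 0.13 0.14 365; [0.75 0.15] 0.1 0.14 370; [0.75 0.2 ] 0.12 0.14 331; [ 0.8 -0.1] 0.12 0.14 22; [ 0.8  -0.05] 0.12 0.14 152; [0.8 0. ] 0.12 0.14 253; [0.8  0.05] 0.13 0.14 311; [0.8 0.1] 0.13 0.14 350; [0.8  0.15] 0.13 0.14 415; [0.8 0.2] 0.13 0.14 174; [ 0.85 -0.1 ] 0.12 0.14 96; [ 0.85 -0.05] 0.13 0.14 106; [ 0.85 -0.  ] 0.13 0.14 132; [0.85 0.05] 0.13 0.14 138; [0.85 0.1 ] 0.13 0.14 165; [0.85 0.15] 0.13 0.14 199; [0.85 0.2 ] 0.13 0.14 105; 
side z54 pts 487
base 781 ((558.6849975585938, -136.7693328857422), (117.31961059570312, 273.3283996582031), 0.7826942801475525)
knob [ 0.533 -0.151  0.088] [ 0.56  -0.124  0.12 ]
[ 0.6 -0.4] 0.19 0.39 280; [ 0.6  -0.35] 0
[... 598 characters left out ...]
 [0.85 0.15] 0.13 0.14 149; [0.85 0.2 ] 0.13 0.13 75; 
wrist z54 pts 3545
base 6522 ((561.3850708007812, -137.5838623046875), (117.35652160644531, 268.92535400390625), 0.7992147207260132)
knob [ 0.536 -0.151  0.111] [ 0.56  -0.139  0.117]
[0.65 0.1 ] 0.1 0.11 26; [0.7  0.05] 0.1 0.14 56; [0.7 0.1] 0.1 0.14 2311; [0.7  0.15] 0.12 0.14 1370; [0.75 0.  ] 0.12 0.14 858; [0.75 0.05] 0.12 0.14 3260; [0.75 0.1 ] 0.12 0.14 4371; [0.75 0.15] 0.12 0.13 1726; [ 0.8  -0.05] 0.12 0.14 1043; [0.8 0. ] 0.12 0.14 3130; [0.8  0.05] 0.12 0.14 3902; [0.8 0.1] 0.12 0.13 4179; [0.8  0.15] 0.12 0.13 1332; [ 0.85 -0.05] 0.12 0.13 706; [0.85 0.  ] 0.12 0.13 1328; [0.85 0.05] 0.12 0.13 589; [0.85 0.1 ] 0.12 0.13 73;
```

Call:
{"op": "play_rows", "data": {
  "gripper": [0.088,0.088,0.088,0.088,0.088,0.088,0.088,0.088],
  "travel": [
    [-0.023,-0.013,0.017],
    [-0.023,-0.013,0.017],
    [-0.023,-0.013,0.017],
    [-0.023,-0.013,0.017],
    [-0.023,-0.013,0.017],
    [-0.023,-0.013,0.017],
    [0,0,0],
    [0,0,0]
  ],
  "rotation": [
    [0,0,0],
    [0,0,0],
    [0,0,0],
    [0,0,0],
    [0,0,0],
    [0,0,0],
    [0,0,0],
    [0,0,0]
  ]
}}

```text
time: 1.15
ee_pos: [0.5482, -0.1366, 0.1372]
ee_rot: [0.707, 0.708, 0.001, 0.0]
ft_force: [0.3, -0.6, -0.1]
finger_gap: 0.999
grip_force: 0.0
```

Call:
{"op": "play_rows", "data": {
  "gripper": [0.088,0.088,0.088,0.088,0.088],
  "travel": [
    [-0.001,-0.002,0.013],
    [0,0,0.013],
    [0,0,0.013],
    [0,0,0.012],
    [0,0,0]
  ],
  "rotation": [
    [0,0,0],
    [0,0,0],
    [0,0,0],
    [0,0,0],
    [0,0,0]
  ]
}}

```text
time: 1.78
ee_pos: [0.5443, -0.1388, 0.0845]
ee_rot: [0.707, 0.707, -0.001, -0.001]
ft_force: [1.0, 0.1, -0.0]
finger_gap: 1.002
grip_force: 0.0
```

Run:
```python
from h import *
o=[]
for n,(u,v) in dict(scene=(258,210),side=(266,195)).items():
    p,d,m=snap(n); o.append(cv2.resize(p[v-60:v+60,u-60:u+60],(400,400)))
cv2.imwrite("pics/b.png",np.hstack(o)[...,::-1]); s=bot.get_state(); print(s["ee_pos"],s["ft_force"])
```

```text
[ 0.54509274 -0.13896275  0.08562627] [-0.37113109 -0.2361877  -0.3670265 ]
```

View pics/b.png

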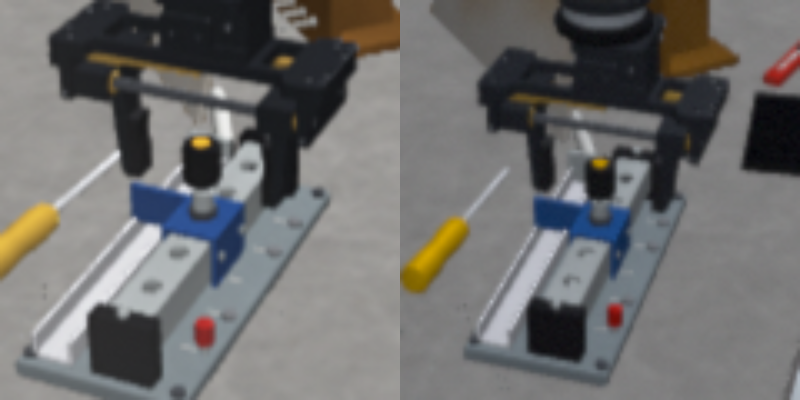

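The open fingers straddle the knob (left crop about (203,160)). The red pin at (204,332) stands beside the last hole, at +80 mm, matching the measurement.

Call:
{"op": "play_rows", "data": {
  "gripper": [0.015,0.015,0.015,0.015,0.015,0.015,0.015,0.015],
  "travel": [
    [0,0,0],
    [0,0,0],
    [0,0,0],
    [0,0,0],
    [0,0,0],
    [0,0,0],
    [0,0,0],
    [0,0,0]
  ],
  "rotation": [
    [0,0,0],
    [0,0,0],
    [0,0,0],
    [0,0,0],
    [0,0,0],
    [0,0,0],
    [0,0,0],
    [0,0,0]
  ]
}}

```text
time: 2.88
ee_pos: [0.5469, -0.1389, 0.0858]
ee_rot: [0.707, 0.707, 0.001, 0.001]
ft_force: [4.7, -0.1, -5.2]
finger_gap: 0.287
grip_force: 30.0
```

Call:
{"op": "play_rows", "data": {
  "gripper": [0.015,0.015,0.015,0.015,0.015,0.015,0.015],
  "travel": [
    [0,0.001,-0.004],
    [0,0,-0.005],
    [0,0,-0.005],
    [0,0,-0.004],
    [0,0,0],
    [0,0,0],
    [0,0,0]
  ],
  "rotation": [
    [0,0,0],
    [0,0,0],
    [0,0,0],
    [0,0,0],
    [0,0,0],
    [0,0,0],
    [0,0,0]
  ]
}}

```text
time: 3.75
ee_pos: [0.5469, -0.139, 0.1037]
ee_rot: [0.707, 0.707, 0.001, 0.001]
ft_force: [5.6, -0.8, -7.8]
finger_gap: 0.285
grip_force: 30.0
```

Run:
```python
from h import *
o=[]
for n,(u,v) in dict(scene=(258,210),side=(266,195)).items():
    p,d,m=snap(n); o.append(cv2.resize(p[v-60:v+60,u-60:u+60],(400,400)))
cv2.imwrite("pics/c.png",np.hstack(o)[...,::-1]); s=bot.get_state(); print(s["ee_pos"],s["ft_force"])
```

```text
[ 0.54689936 -0.13894563  0.10367968] [ 6.08425557 -0.59011438 -6.72087941]
```

View pics/c.png

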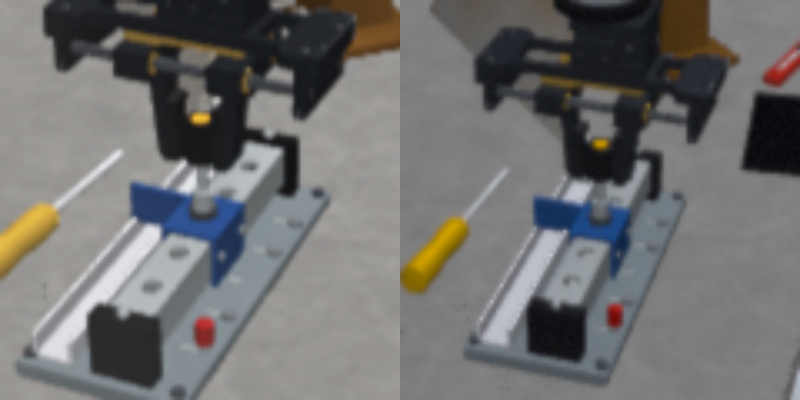

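The yellow dot rose from row 143 to row 118 in the left crop and the stem is visible: the pin is out and the section has not moved. Now I slide it 80 mm towards +y.

Call:
{"op": "play_rows", "data": {
  "gripper": [0.015,0.015,0.015,0.015,0.015,0.015,0.015,0.015,0.015,0.015,0.015,0.015],
  "travel": [
    [0.008,0,0],
    [0.008,0,0],
    [0.008,0,0],
    [0.008,0,0],
    [0.008,-0.001,0],
    [0.008,0,0],
    [0.008,0,0],
    [0.008,0,0],
    [0.008,0,0],
    [0.008,0,0],
    [0,0,0],
    [0,0,0]
  ],
  "rotation": [
    [0,0,0],
    [0,0,0],
    [0,0,0],
    [0,0,0],
    [0,0,0],
    [0,0,0],
    [0,0,0],
    [0,0,0],
    [0,0,0],
    [0,0,0],
    [0,0,0],
    [0,0,0]
  ]
}}

```text
time: 5.35
ee_pos: [0.5456, -0.0587, 0.1037]
ee_rot: [0.707, 0.707, 0.001, 0.0]
ft_force: [4.8, 0.3, -7.1]
finger_gap: 0.287
grip_force: 30.0
```

Run:
```python
from h import *
o=[]
for n,(u,v) in dict(scene=(258,210),side=(266,195)).items():
    p,d,m=snap(n); o.append(cv2.resize(p[v-60:v+60,u-60:u+60],(400,400)))
    W=world(m,d); hsv=cv2.cvtColor(p,cv2.COLOR_RGB2HSV); H,S,V=[hsv[...,i].astype(int) for i in range(3)]
    near=(abs(W[...,0]-.54)<.08)&(abs(W[...,1]+.06)<.06)
    for nm,k in [("dot",(H>18)&(H<36)&(S>130)&(V>90)&(W[...,2]>.12)&(W[...,2]<.15)&near),("red",((H<6)|(H>174))&(S>130)&(V>60)&(W[...,2]<.06)&near),("bluetop",(H>98)&(H<125)&(S>100)&(abs(W[...,2]-.06)<.004)&near)]:
        if k.any(): print(n,nm,k.sum(),np.median(W[k],0).round(4),W[k].min(0).round(4),W[k].max(0).round(4))
cv2.imwrite("pics/d.png",np.hstack(o)[...,::-1]); s=bot.get_state(); print(s["ee_pos"],s["ft_force"])
```

```text
scene dot 22 [ 0.5439 -0.0565  0.1358] [ 0.5387 -0.0625  0.1346] [ 0.5512 -0.0504  0.1374]
scene red 37 [ 0.5074 -0.0555  0.0322] [ 0.5033 -0.0608  0.0226] [ 0.5129 -0.0512  0.0389]
scene bluetop 240 [ 0.5401 -0.0498  0.0612] [ 0.524  -0.0801  0.056 ] [ 0.6065 -0.032   0.0639]
side dot 15 [ 0.5443 -0.0582  0.1352] [ 0.5393 -0.065   0.1332] [ 0.5513 -0.0508  0.1377]
side red 22 [ 0.5074 -0.0559  0.0333] [ 0.5028 -0.063   0.0238] [ 0.511  -0.052   0.0385]
side bluetop 163 [ 0.5431 -0.0503  0.0604] [ 0.5218 -0.0862  0.056 ] [ 0.6076 -0.0228  0.0639]
[ 0.54557821 -0.05865426  0.10365107] [ 5.38413106  0.27980001 -7.35811533]
```

View pics/d.png

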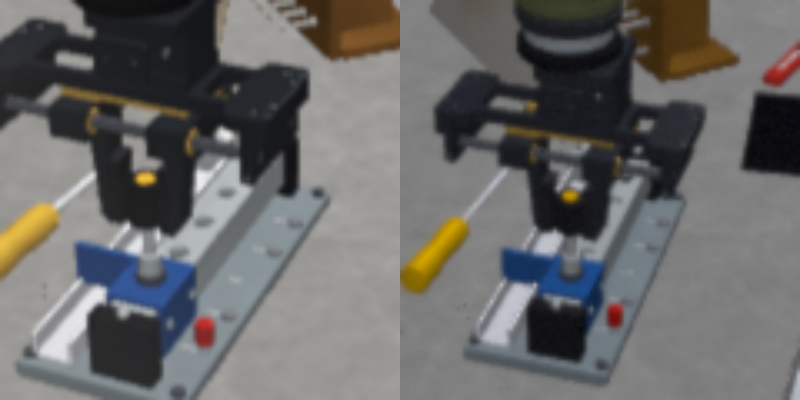

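The section (left crop about (150,290)) now stands beside the red pin at (204,332), and the dot's y of about -0.057 fits the pin's. Lowering the plunger.

Call:
{"op": "play_rows", "data": {
  "gripper": [0.015,0.015,0.015,0.015,0.015,0.015,0.015,0.015,0.015],
  "travel": [
    [0,0,0.003],
    [0,0,0.003],
    [0,0,0.003],
    [0,0,0.003],
    [0,0,0.003],
    [0,0,0.003],
    [0,0,0.001],
    [0,0,0],
    [0,0,0]
  ],
  "rotation": [
    [0,0,0],
    [0,0,0],
    [0,0,0],
    [0,0,0],
    [0,0,0],
    [0,0,0],
    [0,0,0],
    [0,0,0],
    [0,0,0]
  ]
}}

```text
time: 6.58
ee_pos: [0.5456, -0.0587, 0.0857]
ee_rot: [0.707, 0.707, 0.001, 0.001]
ft_force: [3.2, 2.3, 6.0]
finger_gap: 0.286
grip_force: 30.0
```

Run:
```python
from h import *
o=[]
for n,(u,v) in dict(scene=(258,210),side=(266,195)).items():
    p,d,m=snap(n); o.append(cv2.resize(p[v-60:v+60,u-60:u+60],(400,400)))
    W=world(m,d); hsv=cv2.cvtColor(p,cv2.COLOR_RGB2HSV); H,S,V=[hsv[...,i].astype(int) for i in range(3)]
    k=(H>18)&(H<36)&(S>130)&(V>90)&(W[...,2]>.108)&(W[...,2]<.15)&(abs(W[...,0]-.545)<.012)&(abs(W[...,1]+.06)<.02)
    if k.any(): print(n,k.sum(),np.median(W[k],0).round(4))
cv2.imwrite("pics/e.png",np.hstack(o)[...,::-1]); s=bot.get_state(); print(s["ee_pos"],s["ft_force"],s["grip_force"])
```

```text
scene 23 [ 0.5446 -0.0558  0.1181]
side 15 [ 0.5437 -0.0565  0.1174]
[ 0.54565392 -0.05870218  0.08567686] [2.82869993 1.45465314 5.71382897] 30.000968780368567
```

View pics/e.png

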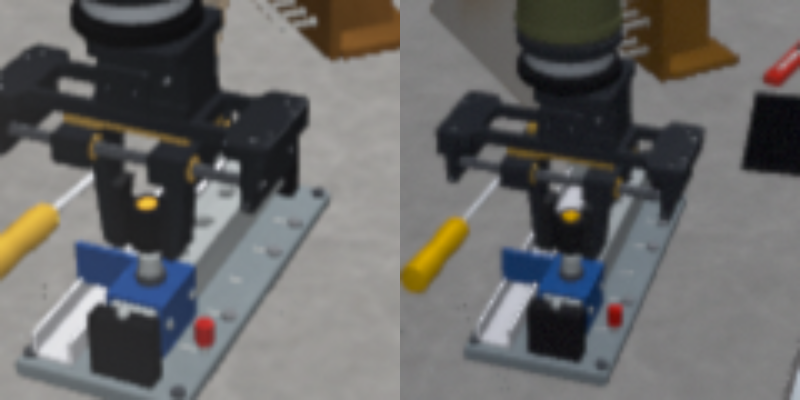

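The knob is back at its starting height: the dot is at z 0.118 and the TCP at 0.0857, both as when the pin was home at the start. An upward force of about 6 N shows it bottomed out. The pin is home, so I hand in.

```bash
python3 -c "
from workcell import bot
print(bot.close_job())"
```

```text
the job is handed in; nothing more can be done
None
```

The job is handed in, with no verdict returned: by camera and force readings, the blue section is in the +80 mm hole beside the red index pin, its lock pin is fully home, the gripper still holds the knob at 30 N, and nothing touched the bystander objects.

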